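# Probe the ringed spot on a silver blank

### The job

Slide the carriage of the measuring slide all the way against its stop, so that the silver blank comes out from under the hood. Then take the spring-tipped tester probe out of its sloping holder and hold it upright with its point inside the small ring mark on the blank (not the square mark), pressed lightly so that the spring tip gives about halfway and never bottoms. Finish while still gripping the probe there, and leave the graver, tweezers and cap where they lie.

Things in the scene. Friction and masses are not known exactly. Their poses are not given: they have to be found in the camera images.
- slide_base: grey measuring slide fixed to the bench, 100 (x) by 260 (y) mm, 12 mm thick. Origin: centre of its underside; z up. An open-fronted aluminium hood, 92 mm wide, top 62 mm above the bench, covers y = +40 to +126 mm. A dark stop block (70 mm wide, top at 34 mm) stands at y = -97 to -111 mm. The carriage slides along -y, out of the hood
- carriage (a joint): travel of the carriage in m: 0 = parked under the hood, 0.09 = against the stop (moves along -y of slide_base). It stays where it is left; about 3 N of friction. It starts between 0 and 0.025
- grip_post (a point): centre of the top of the dark steel grip post on the carriage: upright block 14 (slide x) by 20 (slide y) mm, 32 mm tall, on the carriage plate (plate top 26 mm, post top 58 mm above the bench). 70 mm from the blank's centre towards the stop; when parked, 10 mm on the +y side of the slide's origin. Pinch it across slide x: the hood is close behind. Axes as slide_base
- blank: flat round silver blank, 52 mm diameter and 6 mm thick, held in the carriage, its top face level, 32 mm above the bench. Origin: on its axis at bench height. It starts turned by any angle about vertical and is stiff to turn (0.3 N m)
- spot (a point): the ring mark: centre of the dark ring (15 mm outside diameter, with a centre dot) on the top face of the blank, 14 mm from its centre. A square mark lies 14 mm from the centre across from it; it is not wanted
- holder: wooden desk holder fixed to the bench, base 100 (x) by 84 (y) mm. Origin: centre of its underside, z up. Its block (top face 56 by 60 mm) leans 25 degrees: the axis of its through hole (18 mm diameter, 30 mm deep) tilts, upper end towards the holder's -x. The mouth of the hole is 82 mm above the bench, over the origin
- probe: tester probe standing in the holder's hole and leaning with it (2 mm play), 133 mm long, about 90 g. Origin: its point with the spring out; z runs up its axis to the tail. Round 16 mm steel lower part to z = 60 mm, collar 28 mm diameter at z = 60 to 66 that rests on the holder, then a square black handle 18 x 18 mm to z = 129, sides along probe x and y (probe y roughly along holder y)
- probe_tip (a joint): how far the brass spring tip is pushed into the probe, in m: 0 = out, 0.012 = bottomed. Needs about 1 N to start to move, 2.5 N at half way, 4 N when bottomed (250 N/m)
- probe_point (a point): the working point at the end of the spring tip (5 mm diameter rounded brass pin, sticking out 16 mm from the probe's nose)
- graver_1: bystander: graver with brown mushroom handle, 25 x 108 x 21 mm, lying loose beyond the slide. Origin: centre of its underside
- tweezers: bystander: steel tweezers, 8 x 120 x 10 mm, lying loose in front of the holder. Origin: centre of its underside
- green_cap: bystander: small ribbed screw cap, 26 mm diameter, 11 mm high, loose on the bench behind the vice. Origin: centre of its underside
- ball_vice: obstacle: grey ball vice fixed to the bench between the slide and the holder, a ball about 150 mm across with a medallion on top, 165 mm high in all: carry the probe over or round it. Origin: centre of its underside. Above the bench a straight LED lamp hangs along y at x = 0.635 m, from z = 0.57 (y = -0.33) to 0.67 m (y = +0.45): beyond x = 0.5 m lift no higher than needed

How it is judged:
By the outcome, as a careful person would: the job done as asked, in the order asked, and still so for the second after the job is handed in, while the arm keeps its last pose, push and grip.
It also fails if it takes over 54 s, if anything falls off the work surface, if the arm or the gripper's body presses on something with over 40 N, if the wrist force passes 120 N, or if a joint passes its speed limit or range.

### The arm

A 6-joint arm with a two-finger parallel gripper is mounted at the origin on a cart in front of the work surface, level with it; the furniture and walls round the work are solid. World frame = base frame: x ahead of the robot, y to its left, z up, the work surface at z = 0. Lengths are in m, angles in rad, forces in N, time in s.
With the tool pointing down it reaches from about 0.35 to 0.975 m from the base axis. Payload 4.9 kg.
Tool frame: the origin (TCP) lies between the finger pads; the fingertips stand ahead of it and the grasp point (between the pads) lies 2 mm behind it (bot.finger_overhang is the z of the fingertips in the tool frame, in m); z points along the fingers, y is the line along which they close (so a half turn about z gives the same grasp; the last joint's range is limited). The gripper opens to 85 mm and grips with 20 to 120 N. Pads are 22 mm wide; open, the fingers measure 114 mm over their backs; the gripper's body (76 mm by 85 mm) begins 54 mm behind the grasp point. The pads swing forward as they close: fully open they stand 13 mm farther back than shut.
Start: joints at [1.063, 0.053, 1.613, -0, 1.476, -0.119], TCP at [0.237, 0.578, 0.248] pointing down, gripper open.
Joint ranges: [-3.01, 3.01], [-1.01, 2.22], [0.06, 2.58], [-1.02, 4.17], [0.09, 2.62], [-3.14, 3.14]. Speed limits (rad/s): [2.57, 2.57, 3.14, 3.14, 3.14, 3.14].

### API

Orientations are given as a unit quaternion [w, x, y, z].
In Python, from workcell import bot, ik, readout, snapshot gives the robot as it stands. The module is installed in compiled form; this text tells all that it offers. Calls block until the motion is done:
- bot.move_to(position, orientation): joint-space move of the TCP to a pose.
- bot.move_linear(position, rot=None, feed=0.15, until_force=None): straight line of the TCP; rot=None keeps the orientation; feed is the mean speed in m/s. With until_force (N) it stops when the force on the tool has changed by that much, and returns True; else False.
- bot.move_joints(angles): joint-space move.
- bot.gripper_to(opening, force=None): finger opening in m; force is the grip in N (None keeps the last); returns when the fingers have stopped.
- bot.dwell(seconds).
- ik(position, orientation): joint angles nearest the present ones, or None.
- readout.get_state(): the state.
- snapshot(name): name is "scene" or "top" or "wrist"; returns a dict with "color" (420x560x3 uint8, red, green, blue), "intrinsics" (3x3 intrinsics, pixels), "rvec" (rotation vector, rad) and "tvec" (3), from world to camera coordinates, as OpenCV has them. Camera axes: x right, y down, z forward; pixel columns grow to the right and rows downward; lengths in m; the calibration is good to about 2 mm. A picture is of the moment at which its call begins. There is no depth.
A pose or a line that the arm cannot do raises bot.PlanningError and nothing moves.
- bot.finish_job(): hands the job in; it is judged then, once.
The state is a dict: "clock": time; "q": joint angles; "qd": joint speeds; "tau": joint torques, N m; "eef_pos": TCP position; "tcp_rot": TCP orientation; "wrist_force": force on the tool from outside, world axes, zero at the start; "wrist_torque": the same for the moment, N m; "width": finger opening in m; "gripper_force": force on a finger pad.
Only numpy, scipy, OpenCV 4.12 (cv2) and the standard library are available. Lean on these libraries where they do the work, as an engineer would, in place of code of your own. Each camera call takes 0.05 s, during which the arm holds its last target. There are 200 camera calls.

## Working session

There is one attempt and no reset: what is moved stays moved. The work goes in short steps, each a Python script; the robot and the scene stay as the last script left them, time stands still between calls to the robot, and variables do not carry over. Pictures are saved under pics/ and viewed, at most 10 in all, crops included, and the job is handed in when it is done.

```bash
mkdir -p pics
cat > h.py <<'E'
import numpy as np, cv2
from workcell import bot, ik, readout, snapshot
from scipy.spatial.transform import Rotation as R
def save(s,name): cv2.imwrite(f'pics/{name}.png', s['color'][:,:,::-1])
def cam(s):
    Rm=cv2.Rodrigues(np.array(s['rvec'],float))[0]; t=np.array(s['tvec'],float).ravel(); return np.array(s['intrinsics']),Rm,t
def px2w(s,uv,z):
    K,Rm,t=cam(s); d=Rm.T@np.linalg.solve(K,[uv[0],uv[1],1.]); c=-Rm.T@t
    return c+d*(z-c[2])/d[2]
def w2px(s,p):
    K,Rm,t=cam(s); q=K@(Rm@np.array(p)+t); return q[:2]/q[2]
def q_wxyz(Rm):
    x=R.from_matrix(Rm).as_quat(); return [x[3],x[0],x[1],x[2]]
def down(yaw,tilt=None):
    # tool z down, tool y (closing) at angle yaw in world
    y=np.array([np.cos(yaw),np.sin(yaw),0]); z=np.array([0,0,-1.]); return q_wxyz(np.c_[np.cross(y,z),y,z])
E
python3 - <<'E'
from h import *
import pickle
for n in("top","scene"):
    s=snapshot(n); save(s,n+'1'); pickle.dump(s,open(f'pics/{n}1.pkl','wb'))
    K,Rm,t=cam(s); print(n,(-Rm.T@t).round(3),K[0,0],Rm[2].round(2))
st=readout.get_state(); print(st['clock'],st['tcp_rot'],st['eef_pos'],bot.finger_overhang,st['width'])
E
```

```text
top [ 0.412 -0.04   1.214] 478.101869421295 [ 0.09  0.   -1.  ]
scene [-0.101 -0.515  0.795] 451.1936182986355 [ 0.58  0.45 -0.68]
0.1 [-2.71990726e-04  1.93178516e-01  9.81163202e-01 -8.70820451e-04] [0.23667325 0.57787504 0.24720016] 0.017 0.08550714203423491
```

View pics/top1.png

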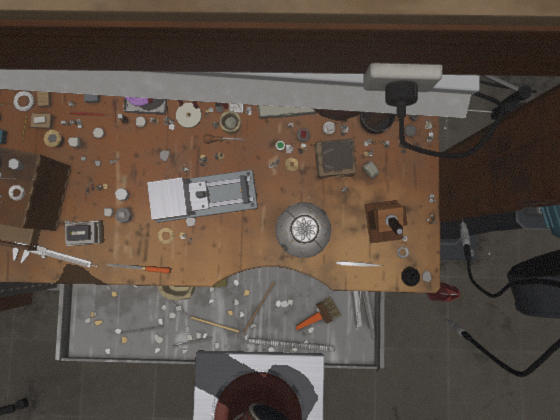

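View pics/scene1.png

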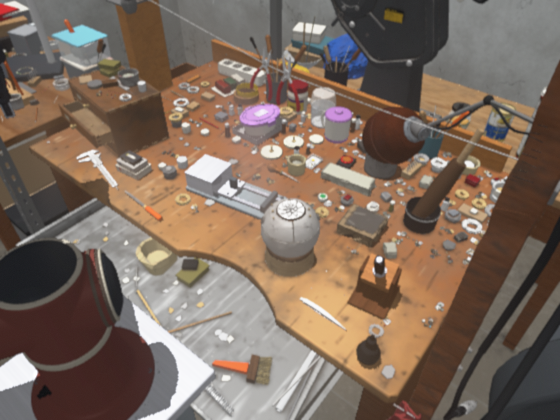

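The top view shows the slide at px (150–257, 172–220), with its hood on the left and stop on the right. The vice is at (303,230), and the holder with the probe at (385,222). Next I'll enlarge the slide and holder.

Run:
```python
from h import *
import pickle
s=pickle.load(open('pics/top1.pkl','rb'));c=s['color'][:,:,::-1]
a=cv2.resize(c[160:235,140:270],None,fx=6,fy=6,interpolation=2)  # 780x450
cv2.imwrite('pics/c1.png',a)
b=cv2.resize(c[190:255,350:420],None,fx=6,fy=6,interpolation=2) #420x390
s2=pickle.load(open('pics/scene1.pkl','rb'))['color'][:,:,::-1]
d=cv2.resize(s2[245:320,340:410],None,fx=5,fy=5,interpolation=2) #350x375
cv2.imwrite('pics/c2.png',np.hstack([b[:375],d]))
```

```text
(no output)
```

View pics/c1.png

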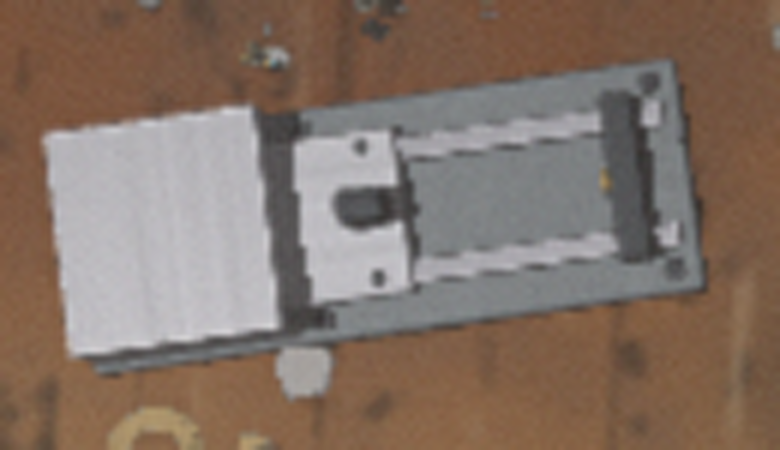

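View pics/c2.png

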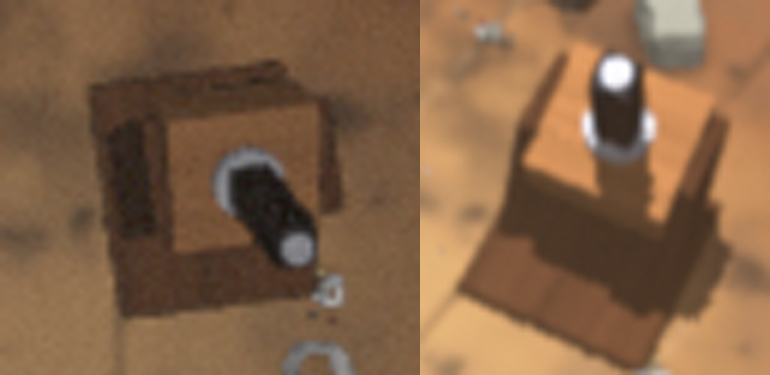

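The slide crop shows the post top at about (365,207). The slide's right corners are at (672,60) and (705,288), and its bottom-left corner is at (105,373). In the holder crop, the probe tail is at (297,247) and the collar at about (250,180). In the scene part, the tail is at (617,72).

Run:
```python
from h import *
import pickle
s=pickle.load(open('pics/top1.pkl','rb'));s2=pickle.load(open('pics/scene1.pkl','rb'))
f=lambda x,y:(140+(x+.5)/6-.5,160+(y+.5)/6-.5)
g=lambda x,y:(350+(x+.5)/6-.5,190+(y+.5)/6-.5)
h=lambda x,y:(340+(x-420+.5)/5-.5,245+(y+.5)/5-.5)
P=lambda n,uv,z:print(n,px2w(s,uv,z).round(4))
P('post',f(365,207),.058)
A,B,C=[px2w(s,f(*p),.012) for p in((672,60),(705,288),(105,373))]
print('corners',A,B,C,np.linalg.norm(A-B),np.linalg.norm(B-C))
u=(C-B)/np.linalg.norm(C-B);v=(A-B)/np.linalg.norm(A-B)
print('yaw y-axis',np.degrees(np.arctan2(u[1],u[0])),'x-axis',np.degrees(np.arctan2(v[1],v[0])))
print('origin',(A+C)/2)
for p in((600,92),(615,258),(640,92),(650,258)):P('stop',f(*p),.034)
for p in((45,132),(70,355),(252,108),(283,330)):P('hood',f(*p),.062)
# holder base
for p in((90,85),(122,316),(315,295)):P('hold',g(*p),.0)
def tri(a,b):
    M=[]
    for S,uv in((s,a),(s2,b)):
        K,Rm,t=cam(S);M.append(K@np.c_[Rm,t])
    X=cv2.triangulatePoints(M[0],M[1],np.array(a,float),np.array(b,float)).ravel();X=X[:3]/X[3]
    return X, w2px(s,X)-a, w2px(s2,X)-b
T=tri(g(297,247),h(617,72)); print('tail',T)
Cc=tri(g(248,182),h(618,130)); print('collar',Cc)
d=T[0]-Cc[0];print(np.linalg.norm(d),np.degrees(np.arccos(d[2]/np.linalg.norm(d))),np.degrees(np.arctan2(d[1],d[0])))
```

```text
post [0.5357 0.1521 0.058 ]
corners [0.60652878 0.03231109 0.012     ] [0.5100172  0.01548843 0.012     ] [0.46788079 0.26590885 0.012     ] 0.09796676082891592 0.2539406723793987
yaw y-axis 99.55127295129869 x-axis 9.887726219043628
origin [0.53720478 0.14910997 0.012     ]
stop [0.5888 0.0605 0.034 ]
stop [0.5197 0.052  0.034 ]
stop [0.5892 0.0439 0.034 ]
stop [0.5201 0.0376 0.034 ]
hood [0.5625 0.2822 0.062 ]
hood [0.4724 0.2676 0.062 ]
hood [0.5744 0.1989 0.062 ]
hood [0.4847 0.1825 0.062 ]
hold [ 0.5278 -0.2578  0.    ]
hold [ 0.4302 -0.2722  0.    ]
hold [ 0.4411 -0.3536  0.    ]
tail (array([ 0.45559179, -0.30923872,  0.14795104]), array([ 0.25754186, -0.17499593]), array([-0.40739626,  0.04822566]))
collar (array([ 0.48303844, -0.30541533,  0.08508734]), array([ 0.11475564, -0.0782955 ]), array([-0.18024831,  0.02139402]))
0.06870066943042195 23.78892508596426 -172.0695847670283
```

Sizes, heights and lean all match the given values: slide yaw about 9.6°, carriage about 7 mm out, holder yaw about 8.2°. I'll act on these.

```bash
cat >> h.py <<'E'
SY=np.radians(9.6); ux=np.array([np.cos(SY),np.sin(SY),0]); uy=np.array([-np.sin(SY),np.cos(SY),0])
def st(tag):
    s=readout.get_state(); print(tag,'t%.2f'%s['clock'],np.round(s['eef_pos'],4),'F',np.round(s['wrist_force'],2),'w%.4f g%.1f'%(s['width'],s['gripper_force'])); return s
E
python3 - <<'E'
from h import *
p=np.array([.5362,.152,0]); up=lambda z:p+[0,0,z]
qs=[down(SY),down(SY+np.pi)]
js=[ik(up(.16),q) for q in qs]; q0=np.array(readout.get_state()['q'])
print(js)
k=int(np.argmin([9 if j is None else np.abs(np.array(j)-q0).max() for j in js])); q=qs[k]
bot.move_to(up(.16),q); bot.move_linear(up(.053),feed=.12); st('at')
bot.gripper_to(.01,force=30); s=st('grip')
e=np.array(s['eef_pos'])
bot.move_linear(e-uy*.072,feed=.08); st('slid')
print(bot.move_linear(e-uy*.100,feed=.03,until_force=12)); s=st('stop')
print('travel',(np.array(s['eef_pos'])-e)@-uy)
bot.gripper_to(.06); st('open')
e=np.array(readout.get_state()['eef_pos'])
bot.move_linear(e+[0,0,.09],feed=.2)
bot.move_linear(e+uy*.03-ux*.0+[0,0,.2],feed=.2); st('up')
import pickle
s=snapshot('wrist');save(s,'w1');pickle.dump(s,open('pics/w1.pkl','wb'))
E
```

```text
[array([ 1.42697638e-01, -3.69564066e-02,  1.85421606e+00, -4.44089210e-16,
        1.32433300e+00, -2.48539699e-02]), array([ 1.42697638e-01, -3.69564066e-02,  1.85421606e+00, -4.44089210e-16,
        1.32433300e+00,  3.11673868e+00])]
at t3.05 [0.537  0.1522 0.054 ] F [ 0.23 -0.13 -0.25] w0.0855 g0.0
grip t3.70 [0.5395 0.1525 0.0538] F [12.43  3.21 -7.61] w0.0129 g36.1
slid t4.75 [0.5516 0.0811 0.0538] F [ 2.88 -1.82 -3.24] w0.0131 g36.6
True
stop t5.31 [0.5536 0.0696 0.0537] F [-1.83  1.45  3.81] w0.0135 g37.4
travel 0.08415962309877506
open t5.82 [0.553  0.0704 0.0525] F [-0.5  -0.55 -0.8 ] w0.0598 g0.0
up t7.13 [0.5471 0.0998 0.2503] F [ 0.24 -0.37 -0.59] w0.0601 g0.0
```

View pics/w1.png

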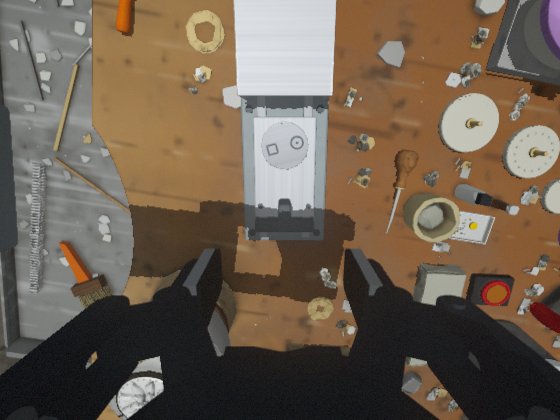

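The wrist view shows the blank fully out of the hood, centred at about (285,146). The ring is at (297,142), the square at (272,149) and the post at about (284,206), next to the stop. I'll check these against the geometry.

Run:
```python
from h import *
import pickle
s=pickle.load(open('pics/w1.pkl','rb'))
r=px2w(s,(297,142),.032);b=px2w(s,(285,145.5),.032);q=px2w(s,(272,149),.032);po=px2w(s,(284.5,203),.058)
O=np.array([.5372,.1491,0])
for n,p in(('ring',r),('blank',b),('sq',q),('post',po)):print(n,p.round(4),'slide',((p-O)@ux).round(4),((p-O)@uy).round(4))
print(np.linalg.norm(r-q), (b-po)@uy)
K,Rm,t=cam(s);print(-Rm.T@t)
c=s['color'][:,:,::-1][90:245,230:345];cv2.imwrite('pics/c3.png',cv2.resize(c,None,fx=3.8,fy=3.8,interpolation=2))
for tag,yy in(('stopedge',-.097),('far',-.111)):print(tag,w2px(s,O+uy*yy+[0,0,.034]))
print('carriage blank expected',w2px(s,O-uy*.010+[0,0,.032]),'base end',w2px(s,O-uy*.13+[0,0,.012]))
```

```text
ring [0.5552 0.1493 0.032 ] slide 0.0178 -0.0028
blank [0.5428 0.1434 0.032 ] slide 0.0046 -0.0066
sq [0.5293 0.1372 0.032 ] slide -0.0098 -0.0104
post [0.5521 0.0854 0.058 ] slide 0.004 -0.0653
0.028581828120236425 0.05872593209617272
[0.53660188 0.16768464 0.37700865]
stopedge [280.93140012 223.89359547]
far [280.94475099 235.09234022]
carriage blank expected [280.85490277 148.62705978] base end [281.08070769 242.99505906]
```

View pics/c3.png

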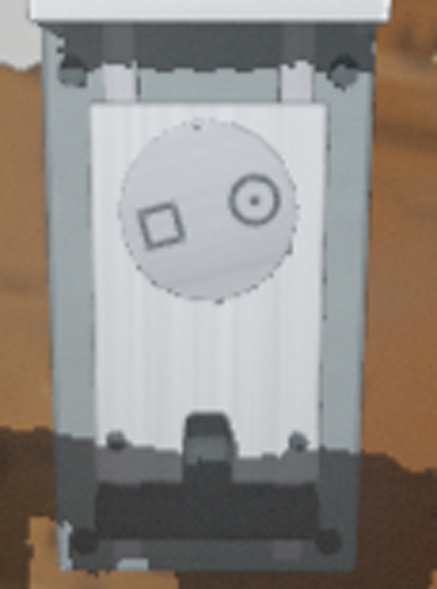

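Compared with the slide outline in the same picture, the blank is where the stop position puts it, so the carriage is against the stop. The wrist camera has a bias of about 4 mm, which I'll account for. Next I take the probe.

```bash
cat >> h.py <<'E'
HY=np.radians(8.2); T=np.radians(25)
hx=np.array([np.cos(HY),np.sin(HY),0]); hy=np.array([-np.sin(HY),np.cos(HY),0])
ax=-np.sin(T)*hx+np.array([0,0,np.cos(T)])
def tilted(sg=1):
    y=sg*hy; z=-ax; return q_wxyz(np.c_[np.cross(y,z),y,z])
E
python3 - <<'E'
from h import *
g=np.array([.4663,-.308,.1227])-.002*ax
e=np.array(readout.get_state()['eef_pos'])
c=[]
for sg in(1,-1):
    j=ik(g+.1*ax,tilted(sg)); j2=ik(np.array([.54,.14,.3]),down(HY+(np.pi/2)*sg)); print(sg,np.round(j,2),np.round(j2,2)); c.append(9 if j is None or j2 is None else max(abs(j[5]),abs(j2[5])))
sg=(1,-1)[int(np.argmin(c))]; print('sg',sg); open('sg','w').write(str(sg))
bot.move_linear(e+[0,0,.05],feed=.2)
bot.move_to(g+.12*ax,tilted(sg)); st('pre')
bot.gripper_to(.06)
import pickle
s=snapshot('wrist');pickle.dump(s,open('pics/w2.pkl','wb'))
im=s['color'].copy()
for d,col in((.073,(255,0,0)),(.006,(0,255,0))):
    u=w2px(s,np.array([.4663,-.308,.1227])+(d-.045)*ax); cv2.circle(im,tuple(int(v) for v in u),4,col,1)
cv2.imwrite('pics/w2.png',im[:,:,::-1])
E
```

```text
1 [-0.97 -0.33  2.06  0.41  1.23 -2.79] [ 0.12 -0.13  1.71 -0.    1.57 -1.59]
-1 [-0.97 -0.33  2.06  0.41  1.23  0.35] [ 0.12 -0.13  1.71 -0.    1.57  1.55]
sg -1
pre t9.18 [ 0.4174 -0.3146  0.2296] F [ 0.18 -0.31  0.84] w0.0598 g0.0
```

View pics/w2.png

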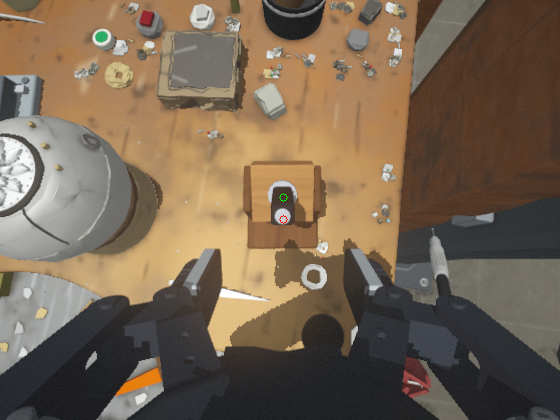

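The view shows the probe tail at (283,216), where I predicted (283,219). It is also centred between the fingers, so I can grasp.

Run:
```python
from h import *
import pickle
sg=int(open('sg').read())
g=np.array([.4663,-.308,.1227])-.002*ax
bot.move_linear(g,feed=.1); st('at')
bot.gripper_to(.01,force=40); s=st('grip')
e=np.array(s['eef_pos'])
bot.move_linear(e+.085*ax,feed=.1); st('out')
q=down(HY+np.pi/2*sg)
p=np.array([.42,-.30,.32])
bot.move_to(p,q); st('upright')
O=np.array([.5372,.1491,0]); r=O+.016*ux-.0045*uy
print('ring est',r)
bot.move_to(r+[0,0,.30],q); st('over')
bot.move_linear(r+[0,0,.165],feed=.12); st('low'); bot.dwell(.3)
ims=[]
for n in('wrist','scene','top'):
    s=snapshot(n);save(s,n+'4');pickle.dump(s,open(f'pics/{n}4.pkl','wb'))
    u=w2px(s,r+[0,0,.032]);x,y=np.clip((u-[45,45]).astype(int),0,[470,330]);h={'wrist':110}.get(n,90);print(n,u,x,y)
    ims.append(cv2.resize(s['color'][y:y+90,x:x+90,::-1],(266,266),interpolation=2))
w=cv2.imread('pics/wrist4.png'); 
cv2.imwrite('pics/m4.png',np.vstack([np.hstack(ims)[:, :798],cv2.resize(w[40:270,100:500],(574,330)) if 0 else np.zeros((1,798,3),np.uint8)]))
```

```text
at t10.80 [ 0.4674 -0.3084  0.1217] F [ 1.32  0.47 -0.19] w0.0601 g0.0
grip t11.25 [ 0.4672 -0.308   0.1213] F [-2.37  1.16  2.82] w0.0177 g41.7
out t12.25 [ 0.4314 -0.3127  0.1974] F [-0.14 -0.22 -1.51] w0.0173 g41.2
upright t12.81 [ 0.4209 -0.2996  0.3201] F [-0.67  0.11 -1.26] w0.0175 g41.3
ring est [0.5537264  0.14733132 0.        ]
over t14.52 [0.5538 0.1463 0.2999] F [-0.02 -0.26 -0.77] w0.0173 g41.3
low t15.79 [0.5545 0.1474 0.1662] F [-0.86  0.05 -1.33] w0.0176 g41.3
wrist [283.07662588 202.87086449] 238 157
scene [239.33971821 183.73558342] 194 138
top [204.32356142 188.0924866 ] 159 143
```

View pics/m4.png

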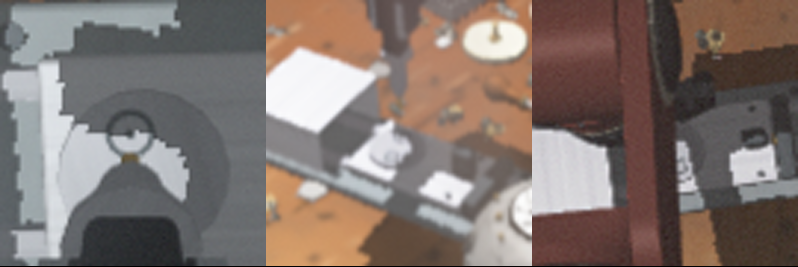

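The wrist crop shows the ring at px (282,202), against a prediction of (283,203). The brass tip's end is straight in line with it at about (282,209). I'll compare that with the tip's predicted projection.

Run:
```python
from h import *
import pickle
s=pickle.load(open('pics/wrist4.pkl','rb'))
e=np.array([.5545,.1474,.1662])
f=lambda x,y:(238+(x+.5)/2.956-.5,157+(y+.5)/2.956-.5)
print('ring',px2w(s,f(130,133),.032), 'cam',-cam(s)[1].T@cam(s)[2])
for L in(.099,.103,.107):print(L,w2px(s,e-[0,0,L]))
print('tip seen',f(130,153))
c=s['color'][150:250,230:335,::-1];cv2.imwrite('pics/c5.png',cv2.resize(c,None,fx=6,fy=6,interpolation=2))
```

```text
ring [0.55462871 0.14872408 0.032     ] cam [0.62253649 0.15767253 0.291916  ]
0.099 [283.19278037 213.80991805]
0.103 [283.1842622  212.30083362]
0.107 [283.17601438 210.83964298]
tip seen (281.6474966170501, 208.42828146143438)
```

View pics/c5.png

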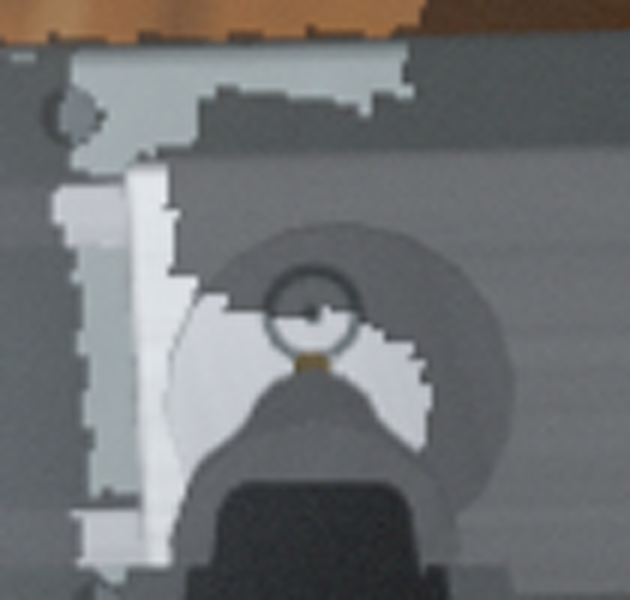

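The tip is over the ring dot: both share the same 1.5 px camera bias, so it cancels. I'll lower in small steps and watch the averaged force.

Run:
```python
from h import *
r=np.array([.5540,.1473,0])
def F():
    a=[]
    for _ in range(8): bot.dwell(.03); a.append(readout.get_state()['wrist_force'])
    s=readout.get_state(); return np.mean(a,0),np.array(s['eef_pos'])
bot.move_linear(r+[0,0,.143],feed=.06); bot.dwell(.3); f0,e=F(); print(f0.round(2),e.round(4))
z=.143; L=[]
while z>.121:
    z-=.001; bot.move_linear(r+[0,0,z],feed=.02); f,e=F(); d=f-f0; L.append((e[2],d[2])); print('%.4f'%z,e.round(4),d.round(2))
    if d[2]>2.3: break
print(readout.get_state()['clock'])
```

```text
[-0.   -0.23 -1.15] [0.554  0.1473 0.1431]
0.1420 [0.554  0.1473 0.142 ] [-0.21  0.09  0.37]
0.1410 [0.554  0.1473 0.141 ] [-0.05  0.33  0.25]
0.1400 [0.554  0.1473 0.14  ] [-0.26  0.42  0.17]
0.1390 [0.554  0.1473 0.139 ] [0.03 0.23 0.38]
0.1380 [0.554  0.1473 0.138 ] [0.25 0.08 0.2 ]
0.1370 [0.554  0.1473 0.137 ] [0.03 0.16 0.55]
0.1360 [0.554  0.1473 0.136 ] [-0.09  0.29  0.34]
0.1350 [0.5541 0.1473 0.1351] [0.09 0.41 1.55]
0.1340 [0.5541 0.1473 0.1341] [0.25 0.49 1.84]
0.1330 [0.5541 0.1473 0.1331] [-0.06  0.46  1.76]
0.1320 [0.554  0.1473 0.132 ] [0.42 0.44 2.16]
0.1310 [0.554  0.1473 0.1311] [0.12 0.38 2.14]
0.1300 [0.554  0.1473 0.13  ] [0.27 0.71 2.46]
24.0417
```

Contact was at z≈0.1355, so the tip is now compressed about 5.2 mm, and the force agrees. I'll go 0.5 mm lower and check with a picture.

Run:
```python
from h import *
bot.move_linear([.5540,.1473,.1295],feed=.01); bot.dwell(.3); st('end')
s=snapshot('wrist'); a=cv2.resize(s['color'][140:250,230:335,::-1],(500,524),interpolation=2)
cv2.imwrite('pics/c6.png',a)
```

```text
end t24.59 [0.554  0.1473 0.1295] F [ 1.27 -0.07  0.96] w0.0174 g41.5
```

View pics/c6.png

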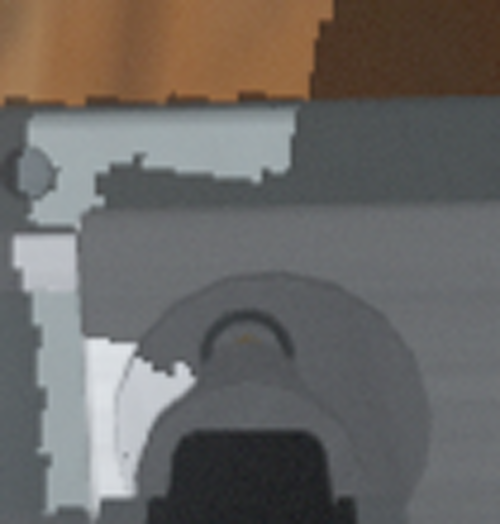

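The picture shows the brass tip at (247,337) within the ring, whose centre is at about (247,354). Allowing for the pin's radius, the point is centred.

```bash
python3 -c "
from h import *
print(bot.finish_job())"
```

```text
the job is handed in; nothing more can be done
None
```

I handed the job in at about 25 s: the carriage is against its stop, and the gripped probe stands upright with its point centred in the ring mark. The spring tip is pressed in about 6 mm of its 12 mm, judged from arm height and force, and I did not touch the graver, tweezers or cap.

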